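Probe the marked spot on a rib mould through the guide bush

TASK

Slide the willow mould along the bench, keeping it flat, until its black dot is centred under the brass guide bush, and let go of it. Then take the orange-handled probe out of its stand, lower it upright through the bush without touching the bush or the mould, and finish while still holding it there, gripped and steady in the middle of the bore with its tip about 10 mm above the dot. Leave the gouge, slate stone, spool clamp and peg blank where they are.

Things in the scene. Friction and masses are not known exactly. Their poses are not given: they have to be found in the camera images.
- work: Loose pale willow mould, 190 (its x) x 70 (y) x 18 mm (z), about 0.35 kg, lying flat on the bench; a honey-brown maple rib 2.5 mm thick, its top 30 mm above the bench, stands along its +y side and -x end. A bent-steel spring clip, part of it, stands up at its -x end; the black dot is near its +x end (a brown rectangle in between is only a cut-out). Origin: centre of the underside.
- dot (a point): Centre of the black dot (16 mm across, thin brass rim) on the mould's top, 19 mm above its underside, at x = +65 mm, y = 0 in the mould's frame.
- clip (a point): Point to grip on the spring clip, at x = -89, y = 0, z = 56 mm in the mould's frame. The clip is fixed firmly to the mould, 24 mm along the mould's x, 20 mm wide along its y with flat sides (grip it across y), its top 72 mm above the bench; nothing near it is higher than 30 mm. Held here the mould can be dragged over the bench.
- guide: Fixed guide: a green arm, 22 mm wide, carries a brass bush. Origin on the bench right under the bush's vertical axis. The arm leads along the guide's own +y to a post 125 mm away on a dark foot, 90 x 80 x 12 mm, that begins 85 mm from the axis. Free space of 70 mm between bench and bush; nothing of the guide is higher than 88 mm.
- bush (a point): Centre of the upper mouth of the brass bush, 86 mm above the bench. Outside diameter 44 mm, vertical through bore 26 mm in diameter, 16 mm long (from 70 to 86 mm above the bench).
- probe: Loose probe, 60 g, upright in its stand at the start: a steel stem 8 mm in diameter and 85 mm long below a round orange handle 20 mm in diameter and 45 mm long (from 85 to 130 mm above the tip). Origin: the tip at the lower end, on the axis; z points up along the handle. In the stand the handle's shoulder rests on the stand's top, so that the tip is 10 mm above the bench; lift it at least 87 mm straight up to clear the stand.
- stand: Fixed pale beech block 60 x 60 mm, its top 95 mm above the bench, on a dark foot 85 x 85 x 10 mm, with a 10 mm hole down its middle that holds the probe's stem. Origin: on the bench under the hole.
- gouge: Horn-handled gouge lying on the bench, 260 mm long along its x, 25 mm high. Bystander.
- slate: Grey slate sharpening stone, 60 x 160 x 22 mm. Bystander.
- spool_clamp: Brass spool clamp standing upright, 32 mm across, 85 mm high. Bystander.
- peg_blank: Black ebony peg blank lying on the bench, 72 mm long, 12 mm high. Bystander.

How it is judged:
On the way, in this order (a step that is already met when the one before it is completed fails the run):
1. the dot is under the bush (within 6 mm), and the mould is let go of and still (horizontal distance between dot and bush below 0.006 m and contact force between the fingers and work below 0.1 N and linear speed of work below 0.01 m/s), for 0.2 s.
2. the probe's tip is inside the bush, near its axis (horizontal distance between probe and bush below 0.005 m and z of probe in the frame of bush below -0.002 m and horizontal distance between dot and bush below 0.006 m), for 0.05 s.
At the end, for the whole second after the job is handed in: The gripper still holds the probe still and upright (within 0.06 rad) through the bush, its tip within 5 mm of the bush's axis and 3 to 18 mm above the dot, touching neither bush nor mould; the mould lies flat on the bench with its dot within 6 mm of the bush's axis, not touched by the fingers (horizontal distance between dot and bush below 0.006 m and horizontal distance between probe and bush below 0.005 m and angle between probe's own z axis and vertical below 0.06 rad and z of probe in the frame of dot between 0.003 and 0.018 m and contact force between the fingers and probe above 2 N and contact force between probe and guide below 0.1 N and contact force between each of probe, the fingers and work below 0.1 N and linear speed of probe below 0.01 m/s and height (world z) of work below 0.003 m and angle between work's own z axis and vertical below 0.03 rad); the arm keeps its last pose, push and grip.
It fails at once if the probe touches the guide or its bush (contact force between probe and guide above 0.2 N).
It fails at once if the probe touches the mould (contact force between probe and work above 0.2 N).
It fails at once if the mould is lifted off the bench or tipped instead of slid (height (world z) of work above 0.012 m or angle between work's own z axis and vertical above 0.12 rad).
It fails at once if a bystander is moved by more than 20 mm (distance of any of gouge, slate, spool_clamp, peg_blank from where it was at the start of the episode above 0.02 m).
It also fails if it takes over 61 s, if anything falls off the work surface, if the arm or the gripper's body presses on something with over 40 N, if the wrist force passes 120 N, or if a joint passes its speed limit or range.

ROBOT

A 6-joint arm with a two-finger parallel gripper is mounted at the origin on the work surface. World frame = base frame: x ahead of the robot, y to its left, z up, the work surface at z = 0. Lengths are in m, angles in rad, forces in N, time in s.
With the tool pointing down it reaches from about 0.3 to 0.875 m from the base axis. Payload 6.4 kg.
Tool frame: the origin (TCP) lies at the very end of the fingers, on their centre line; the grasp point (between the pads) lies 19 mm behind it; z points along the fingers, y is the line along which they close (so a half turn about z gives the same grasp; the last joint's range is limited). The gripper opens to 85 mm and grips with 20 to 120 N. Pads are 22 mm wide; open, the fingers measure 114 mm over their backs; the gripper's body (76 mm by 85 mm) begins 54 mm behind the grasp point. The pads swing forward as they close: fully open they stand 13 mm farther back than shut.
Start: joints at [0.981, 0.181, 1.607, -0, 1.354, -0.206], TCP at [0.215, 0.533, 0.231] pointing down, gripper open.
Joint ranges: [-2.99, 2.99], [-0.89, 2.07], [0.3, 2.58], [-1.14, 4.28], [0, 2.63], [-3.12, 3.12]. Speed limits (rad/s): [2.57, 2.57, 3.01, 3.14, 3.14, 3.14].

INTERFACE

Orientations are given as a unit quaternion [w, x, y, z].
In Python, from bench import telemetry, camera, ctrl, spotter gives the robot as it stands.
- The arm moves only by the tool send_rows, never from a script. Its argument "series" is a list of rows, each a list of 3 entries, a list of its own where there are three numbers: the turn, a rotation vector about the world's x, y, z in degrees, then the shift along the world's x, y, z in mm, then the closure, from -1 (fully open) to 1 (shut), so that 0 is half open. In form: [[[rx, ry, rz], [dx, dy, dz], gripper], ...]. A call has 1 to 10 rows; each row is the pose to reach, as a shift and turn from the pose commanded when the call began; what a row does not reach only later rows make up. A row lasts 1/8 s, in which the tool goes at most 62.5 mm and 10.7 degrees, less where a joint would pass 70% of its speed; a pose out of reach is approached as far as the arm can. A call with a gripper value outside its range is refused whole. The fingers move at their own pace and stop on an object; the grip force is fixed at half the most. Time passes only in rows, so rows that repeat a pose let the fingers close. It gives the time, the measured TCP pose, the force, the opening and the grip force at its end, in the units of the state.
- telemetry.get_obs(): the state, without advancing time (a new reading comes with each control period).
- camera(name): name is "scene" or "top" or "wrist"; returns a dict with "pixels" (384x512x3 uint8, red, green, blue), "camera_matrix" (3x3 intrinsics, pixels), "xyz" and "orientation" of the camera in the world. Camera axes: x right, y up, looking along -z (the intrinsics and any distortion apply to the point x, -y, -z); pixel columns grow to the right and rows downward; lengths in m; the calibration is good to about 2 mm. A picture is of the moment at which its call begins. There is no depth.
- ctrl.hand_in(): hands the job in; it is judged then, once.
Trained networks look in the newest picture that a camera, given by its name, has taken for a name from the list of things; names that differ only in an ending like _2 or _b are one class to them, and where a whole thing is asked for, a point or a joint stands for the part that bears it (a point fixed in the world has none). Each returns a list of dicts, best first, with "conf" (0 to 1); they miss things now and then, are a little off and sometimes report something else, mostly with a low value. They report only what shows in the picture. A call takes as long as a camera call.
- spotter.boxes_of(thing, camera): "xyz" ([x, y, z] in m, in world coordinates, good to about 4 mm: the middle of the surface that is visible of it).
- spotter.landmark_of(thing, camera): "xyz" ([x, y, z] in m, in world coordinates, good to about 4 mm: a listed point, or the origin of a listed thing).
The state is a dict: "time_s": time; "q": joint angles; "dq": joint speeds; "joint_efforts": joint torques, N m; "eef_pos": TCP position; "eef_rot": TCP orientation; "wrist_force": force on the tool from outside, world axes, zero at the start; "torque": the same for the moment, N m; "opening": opening from 0.0 (shut) to 1.0 (fully open); "grasp_force": force on a finger pad.
Only numpy, scipy, OpenCV 4.12 (cv2) and the standard library are available. Lean on these libraries where they do the work, as an engineer would, in place of code of your own. Each camera call takes 0.05 s, during which the arm holds its last target. There are 200 camera calls.

## Working session

There is one attempt and no reset: what is moved stays moved. The work goes in short steps, Python scripts to look and compute and a tool call to move; the robot and the scene stay as the last step left them, time stands still between calls to the robot, and variables do not carry over. Pictures are saved under pics/ and viewed, at most 14 in all, crops included, and the job is handed in when it is done.

Besides the shell and the picture viewer there is one more tool, called after "Request:" as a command line: name --argument value ..., lists and objects as JSON in quotes. send_rows: Moves the arm, as the interface text tells. Its arguments: {"type":"object","properties":{"series":{"type":"array","items":{"type":"array"}}},"required":["series"]}

```bash
mkdir -p pics; cat > h.py <<'E'
import numpy as np, cv2
from bench import telemetry, camera, ctrl, spotter
from scipy.spatial.transform import Rotation as R
def rot(c): 
    q=c["orientation"]; return R.from_quat([q[1],q[2],q[3],q[0]]).as_matrix() if np.size(q)==4 else np.array(q)
def ray(c,u,v,z):
    K=np.array(c["camera_matrix"]); d=np.linalg.solve(K,[u,v,1.]); d=rot(c)@[d[0],-d[1],-d[2]]
    p=np.array(c["xyz"]); return p+d*(z-p[2])/d[2]
def proj(c,X):
    p=rot(c).T@(np.array(X)-np.array(c["xyz"])); q=np.array(c["camera_matrix"])@[p[0],-p[1],-p[2]]; return q[:2]/q[2]
def save(c,n): cv2.imwrite(f"pics/{n}.png",c["pixels"][:,:,::-1])
E
python3 - <<'E'
from h import *
np.set_printoptions(precision=4,suppress=True)
for n in ("scene","top"):
    c=camera(n); save(c,n+"0"); print(n,c["xyz"],c.get("distortion"),[k for k in c])
    for f in (spotter.landmark_of,spotter.boxes_of):
        for t in "work dot clip guide bush probe stand gouge slate spool_clamp peg_blank".split():
            print(f.__name__[:4],t,[(np.round(d["xyz"],4).tolist(),round(d["conf"],2)) for d in f(t,n)[:2]])
o=telemetry.get_obs(); print(o["time_s"],o["eef_pos"],o["eef_rot"])
E
python3 -c "
import cv2,numpy as np
a=[cv2.imread(f'pics/{n}0.png') for n in('scene','top')]
"
```

```text
scene [1.1839 0.4625 0.6629] None ['pixels', 'camera_matrix', 'xyz', 'orientation']
call work [([0.53, -0.1064, -0.0003], 0.73)]
call dot [([0.5027, -0.0496, 0.019], 0.77)]
call clip [([0.5693, -0.1908, 0.0532], 0.61)]
call guide []
call bush [([0.5452, 0.0995, 0.0867], 0.95), ([0.652, -0.3575, 0.0005], 0.36)]
call probe []
call stand [([0.4341, -0.334, -0.0008], 0.96)]
call gouge [([0.7496, 0.0797, 0.0008], 0.94)]
call slate [([0.7708, -0.1626, -0.0043], 0.95)]
call spool_clamp []
call peg_blank [([0.4604, 0.3965, 0.0019], 0.57)]
call work [([0.5377, -0.1083, 0.0194], 0.69), ([0.4604, 0.3975, 0.0122], 0.62)]
call dot [([0.5391, -0.1118, 0.0173], 0.62)]
call clip [([0.5411, -0.1111, 0.0139], 0.85)]
call guide [([0.5578, 0.2172, 0.0231], 0.85)]
call bush [([0.5534, 0.2164, 0.0273], 0.71)]
call probe [([0.4408, -0.3261, 0.1178], 0.45)]
call stand [([0.4547, -0.3177, 0.0503], 0.66), ([0.5368, -0.1091, 0.0186], 0.36)]
call gouge [([0.7509, 0.0601, 0.0122], 0.66), ([0.7789, -0.1489, 0.02], 0.48)]
call slate [([0.7775, -0.1499, 0.0207], 0.65), ([0.4619, 0.4009, 0.0136], 0.42)]
call spool_c
[... 705 characters left out ...]
mp [([0.6569, -0.3535, 0.0005], 0.53)]
call peg_blank [([0.5314, -0.1093, -0.0022], 0.68), ([0.4536, 0.3958, -0.0001], 0.39)]
call work [([0.5343, -0.1115, 0.022], 0.91)]
call dot [([0.5355, -0.1129, 0.0211], 0.94)]
call clip [([0.5377, -0.1119, 0.0147], 0.87)]
call guide [([0.5461, 0.2067, 0.0178], 0.87), ([0.7675, -0.1649, 0.0203], 0.52)]
call bush [([0.5425, 0.2111, 0.0108], 0.78)]
call probe [([0.4362, -0.3296, 0.141], 0.47)]
call stand [([0.4345, -0.3212, 0.077], 0.83)]
call gouge [([0.7456, 0.0516, 0.0176], 0.75)]
call slate [([0.767, -0.1601, 0.0229], 0.74), ([0.5428, 0.2091, 0.0127], 0.72)]
call spool_clamp []
call peg_blank []
2.3 [0.2153 0.5332 0.2313] [0.     0.1907 0.9816 0.    ]
```

View pics/top0.png

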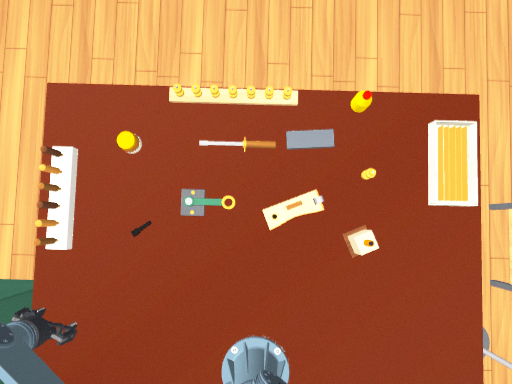

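View pics/scene0.png

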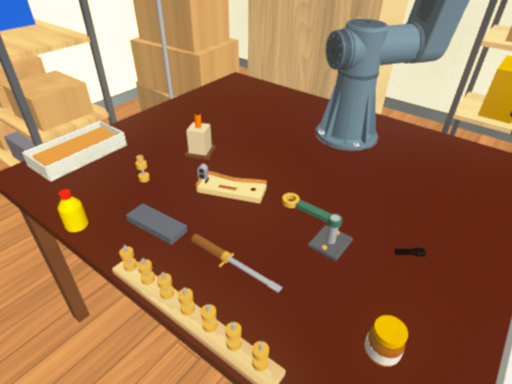

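The top view shows the bush at (228,202), the dot at (275,216), the clip at (318,201) and the probe in its stand at (367,242). The scene view agrees with these. I'll move over the clip and look with the wrist camera.

Request:
send_rows --series '[[[0,0,-44],[355,-725,20],-1],[[0,0,-44],[355,-725,20],-1],[[0,0,-44],[355,-725,20],-1],[[0,0,-44],[355,-725,20],-1],[[0,0,-44],[355,-725,20],-1],[[0,0,-44],[355,-725,20],-1],[[0,0,-44],[355,-725,20],-1],[[0,0,-44],[355,-725,20],-1],[[0,0,-44],[355,-725,20],-1],[[0,0,-44],[355,-725,20],-1]]'

```text
time_s: 3.55
eef_pos: [0.4908, -0.0301, 0.2472]
eef_rot: [0.0, 0.545, 0.839, 0.0]
wrist_force: [-0.1, -0.3, -0.3]
opening: 1.004
grasp_force: 0.0
```

Request:
send_rows --series '[[[0,0,0],[70,-145,0],-1],[[0,0,0],[70,-145,0],-1],[[0,0,0],[70,-145,0],-1],[[0,0,0],[70,-145,0],-1],[[0,0,0],[70,-145,0],-1]]'

```text
time_s: 4.18
eef_pos: [0.5597, -0.1724, 0.2464]
eef_rot: [-0.001, 0.545, 0.839, 0.0]
wrist_force: [-0.1, 0.5, 0.4]
opening: 0.999
grasp_force: 0.0
```

```bash
python3 - <<'E'
from h import *
np.set_printoptions(precision=4,suppress=True)
o=telemetry.get_obs(); print(o["time_s"],o["eef_pos"],o["eef_rot"],o["q"])
c=camera("wrist"); save(c,"w1"); print(c["xyz"])
for t in "work dot clip bush probe stand".split():
    print(t,[(np.round(d["xyz"],4).tolist(),round(d["conf"],2)) for d in spotter.landmark_of(t,"wrist")[:2]])
for X in ([.57,-.192,.056],[.505,-.049,.019],[.546,.101,.086]): print(proj(c,X))
E
```

```text
4.175 [ 0.5597 -0.1724  0.2464] [-0.0005  0.5446  0.8387  0.0001] [-0.5015  0.1924  1.5624  0.0003  1.3879 -0.9205]
[ 0.5283 -0.1004  0.3897]
work [([0.5331, -0.1113, 0.0002], 0.74)]
dot [([0.5075, -0.0501, 0.0156], 0.59)]
clip [([0.5644, -0.1899, 0.058], 0.76)]
bush []
probe []
stand [([0.4317, -0.3353, -0.0012], 0.75)]
[252.6178 187.5953]
[251.7599  44.4615]
[ 377.0176 -138.8712]
```

View pics/w1.png

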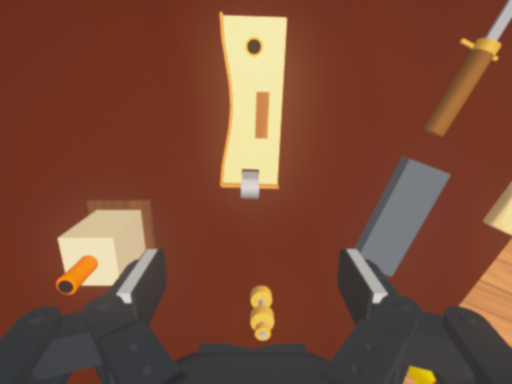

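The wrist view shows the dot at about (254,46) and the clip at (250,184). The straight side of the mould runs from (286,17) to (278,187).

```bash
python3 - <<'E'
from h import *
np.set_printoptions(precision=4,suppress=True)
c=camera("wrist"); im=c["pixels"].astype(int)
s=im[36:57,244:265].sum(2); m=s<180; v,u=np.nonzero(m); du,dv=u.mean()+244,v.mean()+36
D=ray(c,du,dv,.019); print("dot",du,dv,m.sum(),D)
# straight edge
mask=(im[:,:,2]>90)&(im[:,:,0]>180)&(im[:,:,1]>150)
pts=np.array([ray(c,np.nonzero(mask[r,200:300])[0].max()+200.5,r,.018)[:2] for r in range(25,165)])
vx,vy,x0,y0=cv2.fitLine(pts.astype(np.float32),cv2.DIST_HUBER,0,.01,.01).ravel()
e=np.array([vx,vy]); e*=np.sign(e[1]); print("edge yaw",np.degrees(np.arctan2(e[1],e[0])))
n=np.array([-e[1],e[0]]); print("dot off edge",(D[:2]-[x0,y0])@n)
clip=D[:2]-e*.154; print("clip from dot",clip)
g=(np.ptp(im,axis=2)<25)&(im.sum(2)>200); g[:160]=0;g[205:]=0;g[:,:235]=0;g[:,265:]=0
v,u=np.nonzero(g); print("clip px",u.min(),u.max(),v.min(),v.max()); 
print(ray(c,(u.min()+u.max())/2+.5,(v.min()+v.max())/2,.065))
print("proj clip pt",proj(c,[*clip,.056]),proj(c,[*clip,.072]))
o=telemetry.get_obs(); print(o["eef_pos"]); 
q=o["eef_rot"]; y=R.from_quat([q[1],q[2],q[3],q[0]]).as_matrix()[:,1]; print("tool y yaw",np.degrees(np.arctan2(y[1],y[0])))
E
```

```text
dot nan nan 0 [nan nan nan]
edge yaw 112.41405
dot off edge nan
clip from dot [nan nan]
clip px 241 257 171 197
[ 0.5646 -0.1873  0.065 ]
proj clip pt [nan nan] [nan nan]
[ 0.5601 -0.1724  0.247 ]
tool y yaw 24.055441895876527<stdin>:4: RuntimeWarning: Mean of empty slice.
  ret = ret.dtype.type(ret / rcount)
```

Request:
send_rows --series '[[[0,0,-1.6],[5,-19,-40],-1],[[0,0,-1.6],[5,-19,-90],-1],[[0,0,-1.6],[5,-19,-140],-1],[[0,0,-1.6],[5,-19,-175],-1],[[0,0,-1.6],[5,-19,-198],-1],[[0,0,-1.6],[5,-19,-208],-1],[[0,0,-1.6],[5,-19,-208],-1],[[0,0,-1.6],[5,-19,-208],-1]]'

```text
time_s: 5.58
eef_pos: [0.566, -0.1925, 0.0401]
eef_rot: [0.001, 0.556, 0.831, 0.0]
wrist_force: [-0.9, -0.5, -0.2]
opening: 1.004
grasp_force: 0.0
```

```bash
python3 - <<'E'
from h import *
c=camera("wrist"); save(c,"w2")
b=camera("top"); save(b,"t2")
o=telemetry.get_obs(); print(o["eef_pos"]); 
print("D prior",proj(c,[.506,-.049,.019]))
for n in ("wrist","top"): print([(np.round(d["xyz"],4).tolist(),round(d["conf"],2)) for t in ("dot","clip","bush") for d in spotter.landmark_of(t,n)[:1]])
E
```

```text
[ 0.56595779 -0.1924206   0.04015133]
D prior [249.04273607 -85.2365349 ]
[]
[([0.5071, -0.0477, 0.0231], 0.73), ([0.5717, -0.1912, 0.0528], 0.84), ([0.5443, 0.1035, 0.0859], 0.87)]
```

View pics/w2.png

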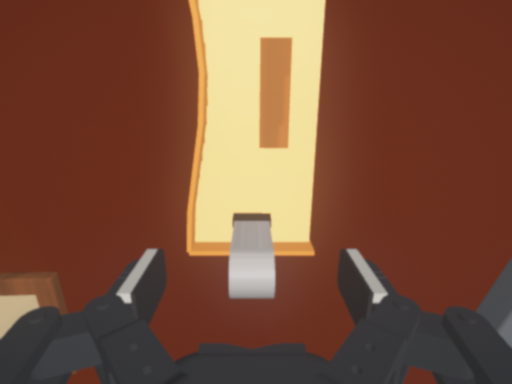

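The clip (252,255) sits midway between the pads, which are at about 140 and 365. Now I'll close the gripper.

Request:
send_rows --series '[[[0,0,0],[0,0,-2],0.3],[[0,0,0],[0,0,-2],0.6],[[0,0,0],[0,0,-2],1],[[0,0,0],[0,0,-2],1],[[0,0,0],[0,0,-2],1],[[0,0,0],[0,0,-2],1]]'

```text
time_s: 6.72
eef_pos: [0.5651, -0.1919, 0.0368]
eef_rot: [0.0, 0.556, 0.831, 0.0]
wrist_force: [0.4, 0.7, 0.2]
opening: 0.224
grasp_force: 58.7
```

```bash
python3 - <<'E'
from h import *
o=telemetry.get_obs(); print(o["eef_pos"],o["wrist_force"],o["opening"],o["grasp_force"])
P={t:[] for t in("dot","bush")}
for i in range(4):
  for n in ("top","scene"):
    camera(n)
    for t in P:
      d=spotter.landmark_of(t,n)
      if d and d[0]["conf"]>.4: P[t].append(d[0]["xyz"]); 
for t in P: print(t,np.round(P[t],4).tolist(),np.median(P[t],0))
c=camera("top"); im=c["pixels"]
a=cv2.resize(im[170:245,175:340][:,:,::-1],None,fx=4.8,fy=4.8,interpolation=cv2.INTER_CUBIC); cv2.imwrite("pics/t3.png",a)
for X in ([.546,.101,.086],[.506,-.049,.019]): print((proj(c,X)-[175,170])*4.8)
E
```

```text
[ 0.56513946 -0.19193926  0.03681598] [0.3792733  0.68169462 0.22148376] 0.22374147375109868 58.65291438996792
dot [[0.4361, -0.3373, 0.0108], [0.5036, -0.05, 0.0176], [0.5086, -0.0502, 0.0244], [0.5046, -0.0506, 0.0196], [0.5095, -0.0483, 0.0237], [0.5071, -0.049, 0.0188], [0.5068, -0.0488, 0.0224], [0.5031, -0.0498, 0.0246]] [ 0.5057 -0.0499  0.021 ]
bush [[0.5468, 0.1008, 0.0837], [0.5455, 0.1012, 0.0865], [0.545, 0.0998, 0.0846], [0.5467, 0.1028, 0.0876], [0.5449, 0.1005, 0.0859], [0.5454, 0.0984, 0.0863], [0.5462, 0.1029, 0.0842], [0.5472, 0.0986, 0.089]] [0.54585 0.10065 0.0861 ]
[252.58145172 157.88019152]
[473.69563883 226.19725667]
```

View pics/t3.png

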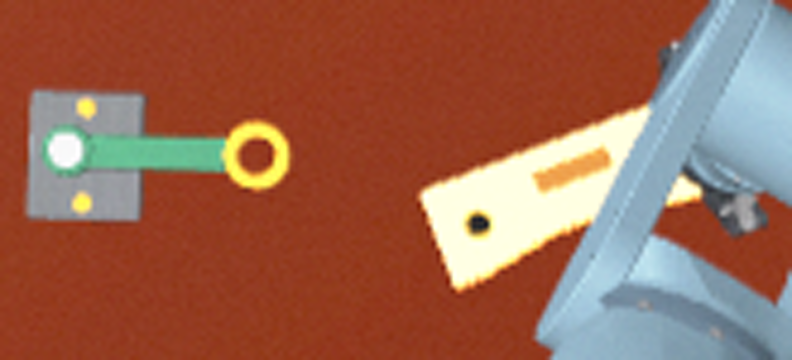

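The two offsets between picture and projection agree: dot at (478,223), bush ring at (256,155). So the relative shift is about (+40, +150.5) mm.

Request:
send_rows --series '[[[0,0,0],[2,7,0],1],[[0,0,0],[6,22,0],1],[[0,0,0],[11,41,0],1],[[0,0,0],[16,61,0],1],[[0,0,0],[22,83,0],1],[[0,0,0],[28,105,0],1],[[0,0,0],[33,124,0],1],[[0,0,0],[37,139,0],1],[[0,0,0],[39,147,0],1],[[0,0,0],[40,150,0],1]]'

```text
time_s: 9.22
eef_pos: [0.605, -0.0417, 0.0368]
eef_rot: [-0.0, 0.556, 0.831, -0.0]
wrist_force: [-0.9, -2.3, 2.4]
opening: 0.223
grasp_force: 59.0
```

```bash
python3 - <<'E'
from h import *
o=telemetry.get_obs(); print(o["eef_pos"],o["wrist_force"],o["opening"],o["grasp_force"])
s=camera("scene");t=camera("top"); w=camera("wrist")
for c,n in((s,"scene"),(t,"top"),(w,"wrist")):
  print(n,[(k,np.round(d["xyz"],4).tolist(),round(d["conf"],2)) for k in ("dot","bush","clip") for d in spotter.landmark_of(k,n)[:1]])
def crop(c,X,r,f):
  u,v=proj(c,X).astype(int); u=max(r,u);v=max(r,v); print(u-r,v-r); return cv2.resize(c["pixels"][v-r:v+r,u-r:u+r][:,:,::-1],(f,f),interpolation=cv2.INTER_CUBIC)
a=[crop(t,[.546,.101,.05],22,390),crop(s,[.546,.101,.05],28,390)]
cv2.imwrite("pics/d4.png",np.hstack(a))
E
```

```text
[ 0.60503028 -0.04169062  0.03675804] [-0.91137414 -2.33672524  2.37415111] 0.22320780279585864 58.95532704424113
scene [('dot', [0.5436, 0.0981, 0.0186], 0.91), ('bush', [0.5424, 0.0971, 0.0835], 0.95), ('clip', [0.6067, -0.0449, 0.0549], 0.79)]
top [('dot', [0.5474, 0.1027, 0.0212], 0.78), ('bush', [0.5442, 0.1024, 0.0852], 0.81), ('clip', [0.6105, -0.0412, 0.052], 0.95)]
wrist [('clip', [0.6047, -0.0387, 0.0554], 0.72)]
206 181
262 180
```

View pics/d4.png

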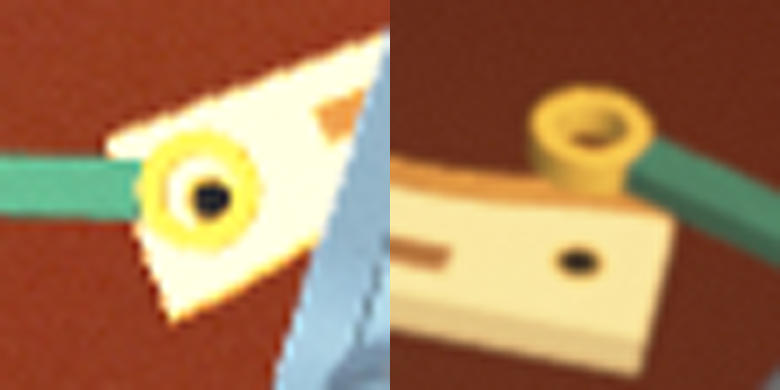

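In the top crop (left), the dot is at (210,199) and the bush ring is centred at about (199.5,191). In the scene crop (right), the dot is at (578,262) and the ring at about (592,128). I'll triangulate these, segmenting for a more accurate centre.

```bash
python3 - <<'E'
from h import *
np.set_printoptions(precision=4,suppress=True)
t=camera("top"); s=camera("scene")
def dark(c,X,r=5,thr=330):
  u,v=np.round(X).astype(int); p=c["pixels"][v-r:v+r+1,u-r:u+r+1].astype(float).sum(2); w=np.clip(thr-p,0,None)
  V,U=np.mgrid[v-r:v+r+1,u-r:u+r+1]; return np.array([(w*U).sum(),(w*V).sum()])/w.sum()
def ring(c,X,r=12):
  u,v=np.round(X).astype(int); p=c["pixels"][v-r:v+r+1,u-r:u+r+1].astype(int)
  m=((p[:,:,0]-p[:,:,2]>125)&(p[:,:,1]>120)).astype(np.uint8); return m,u-r,v-r
dt=dark(t,[229.2,203],3,300); ds=dark(s,[288.5,217.1],4,200)
print("dot px",dt,ds, "top",ray(t,*dt,.019),"scene",ray(s,*ds,.019))
m,u0,v0=ring(t,[228,202]); print("\n".join("".join(".#"[k] for k in r) for r in m))
for nm,px in(("resize-c",(228.0,202.05)),):print("bush top",ray(t,*px,.086))
print("bush scene",ray(s,290.5,197.9,.086))
E
```

```text
dot px [229.5538 202.8167] [288.5397 217.159 ] top [0.5495 0.0995 0.019 ] scene [0.5466 0.0994 0.019 ]
.........................
.........................
.........................
.........................
.........................
.........................
..........#####..........
........#########........
.......#####..####.......
......####......##.......
......###.......###......
......###...#..####......
......###..#....###......
......###..#....###......
......###..#....###......
.......##...#.#####......
.......####.######.......
........#########........
..........######........#
.......................#.
.....................##..
...................##....
..................#......
................#........
..............##.........
bush top [0.5487 0.0999 0.086 ]
bush scene [0.5484 0.1007 0.086 ]
```

The dot is within about 1–2 mm of the bush axis in both views. I'll release the mould and rise.

Request:
send_rows --series '[[[0,0,0],[0,0,0],0.3],[[0,0,0],[0,0,0],-0.3],[[0,0,0],[0,0,0],-1],[[0,0,0],[0,0,0],-1],[[0,0,0],[0,0,0],-1],[[0,0,0],[0,0,25],-1],[[0,0,0],[0,0,75],-1],[[0,0,0],[0,0,135],-1],[[0,0,0],[0,0,190],-1],[[0,0,0],[0,0,230],-1]]'

```text
time_s: 11.18
eef_pos: [0.6056, -0.0421, 0.2701]
eef_rot: [0.002, 0.556, 0.831, 0.001]
wrist_force: [1.2, -0.0, -0.0]
opening: 1.004
grasp_force: 0.0
```

```bash
python3 - <<'E'
from h import *
np.set_printoptions(precision=4,suppress=True)
o=telemetry.get_obs(); print(o["time_s"],o["eef_pos"],o["q"],o["opening"])
c=camera("wrist"); save(c,"w5")
print([(k,np.round(d["xyz"],4).tolist(),round(d["conf"],2)) for k in ("dot","bush","clip") for d in spotter.landmark_of(k,"wrist")[:1]])
print(proj(c,[.548,.1,.086]),proj(c,[.548,.1,.019]))
E
```

```text
11.175 [ 0.6056 -0.0421  0.2701] [-0.2646  0.22    1.482  -0.0001  1.4363 -0.6559] 1.0044714219469146
[('dot', [0.5467, 0.0982, 0.0152], 0.78), ('bush', [0.5451, 0.0973, 0.085], 0.59), ('clip', [0.6027, -0.0391, 0.0547], 0.91)]
[251.8064  15.092 ] [251.6648  29.7782]
```

View pics/w5.png

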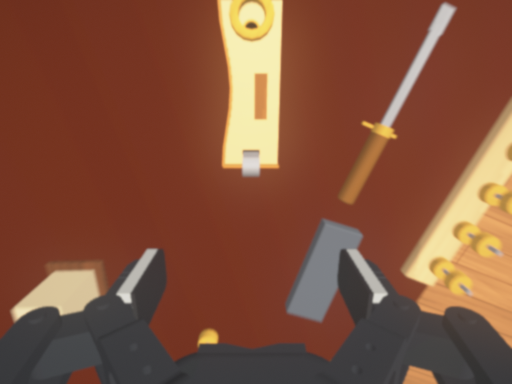

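The bush ring at (252,15) and the dot at about (252,26) match the predicted pixels for (0.548, 0.100). Next I'll move to view the probe from above.

Request:
send_rows --series '[[[0,0,0],[-135,-358,10],-1],[[0,0,0],[-135,-358,10],-1],[[0,0,0],[-135,-358,10],-1],[[0,0,0],[-135,-358,10],-1],[[0,0,0],[-135,-358,10],-1],[[0,0,0],[-135,-358,10],-1],[[0,0,0],[-135,-358,10],-1],[[0,0,0],[-135,-358,10],-1],[[0,0,0],[-135,-358,10],-1]]'

```text
time_s: 12.5
eef_pos: [0.4706, -0.3982, 0.2759]
eef_rot: [-0.001, 0.556, 0.832, 0.0]
wrist_force: [0.0, -0.4, 0.8]
opening: 1.0
grasp_force: 0.0
```

```bash
python3 - <<'E'
from h import *
np.set_printoptions(precision=4,suppress=True)
o=telemetry.get_obs(); print(o["time_s"],o["eef_pos"],o["q"],o["opening"])
c=camera("wrist"); save(c,"w6")
im=c["pixels"].astype(int); m=(im[:,:,0]>170)&(im[:,:,1]>60)&(im[:,:,1]<170)&(im[:,:,2]<60)
n,l,st,ce=cv2.connectedComponentsWithStats(m.astype(np.uint8)); 
for i in range(1,n):
  if st[i,4]>60: print(st[i],ce[i])
print("proj",proj(c,[.434,-.335,.14]),proj(c,[.434,-.335,.095]))
print([(k,np.round(d["xyz"],4).tolist(),round(d["conf"],2)) for k in ("probe","stand") for d in spotter.landmark_of(k,"wrist")[:1]])
camera("top");print([(k,np.round(d["xyz"],4).tolist(),round(d["conf"],2)) for k in ("dot","bush") for d in spotter.landmark_of(k,"top")[:1]])
E
```

```text
12.5 [ 0.4706 -0.3982  0.2759] [-0.8948  0.2406  1.4456  0.0004  1.4571 -1.2877] 0.9998165633833319
proj [240.5688 104.3937] [242.1274 103.4314]
[('probe', [0.433, -0.3354, 0.0117], 0.92), ('stand', [0.4328, -0.3374, 0.0029], 0.89)]
[('dot', [0.5493, 0.0986, 0.0218], 0.89), ('bush', [0.5454, 0.1047, 0.0859], 0.66)]
```

View pics/w6.png

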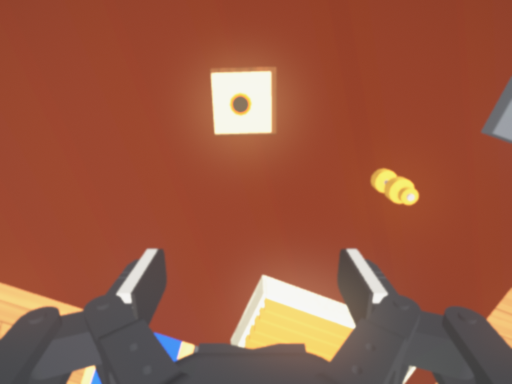

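The handle is at (241,104), exactly where (0.434, −0.335) projects. Moving over it and descending.

Request:
send_rows --series '[[[0,0,0],[-22,36,0],-1],[[0,0,0],[-37,63,-20],-1],[[0,0,0],[-37,63,-50],-1],[[0,0,0],[-37,63,-90],-1],[[0,0,0],[-37,63,-130],-1],[[0,0,0],[-37,63,-160],-1],[[0,0,0],[-37,63,-172],-1],[[0,0,0],[-37,63,-172],-1],[[0,0,0],[-37,63,-172],-1]]'

```text
time_s: 13.92
eef_pos: [0.4339, -0.3378, 0.1063]
eef_rot: [0.001, 0.556, 0.831, -0.0]
wrist_force: [0.7, -0.0, 0.6]
opening: 1.002
grasp_force: 0.0
```

```bash
python3 - <<'E'
from h import *
np.set_printoptions(precision=4,suppress=True)
o=telemetry.get_obs(); print(o["time_s"],o["eef_pos"],o["wrist_force"])
c=camera("wrist"); save(c,"w7")
E
```

```text
13.925 [ 0.4339 -0.3378  0.1063] [ 0.7018 -0.0272  0.6408]
```

View pics/w7.png

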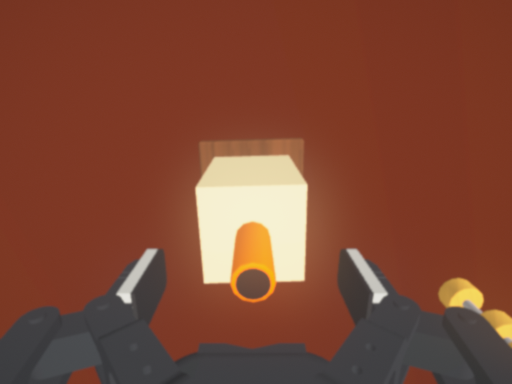

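The handle (252) is centred between the pads. I'll shift 2 mm and close.

Request:
send_rows --series '[[[0,0,0],[0,2,-2],0],[[0,0,0],[0,2,-2],0.4],[[0,0,0],[0,2,-2],1],[[0,0,0],[0,2,-2],1],[[0,0,0],[0,2,-2],1],[[0,0,0],[0,2,-2],1],[[0,0,0],[0,2,-2],1]]'

```text
time_s: 14.85
eef_pos: [0.4332, -0.3351, 0.103]
eef_rot: [0.0, 0.556, 0.831, -0.0]
wrist_force: [0.6, 0.4, 4.4]
opening: 0.215
grasp_force: 58.5
```

```bash
python3 - <<'E'
from h import *
o=telemetry.get_obs(); print(o["time_s"],o["eef_pos"],o["eef_rot"],o["wrist_force"],o["opening"],o["grasp_force"])
E
```

```text
14.85 [ 0.43324436 -0.33511954  0.10303176] [ 2.52415785e-04  5.56206630e-01  8.31043992e-01 -6.91755774e-05] [0.57533223 0.36049708 4.43827369] 0.21493342386617742 58.52252662181854
```

Request:
send_rows --series '[[[0,0,0],[0,0,5],1],[[0,0,0],[0,0,15],1],[[0,0,0],[0,0,30],1],[[0,0,0],[0,0,50],1],[[0,0,0],[0,0,72],1],[[0,0,0],[0,0,95],1],[[0,0,0],[0,0,120],1],[[0,0,0],[0,0,145],1],[[0,0,0],[0,0,165],1],[[0,0,0],[0,0,170],1]]'

```text
time_s: 16.1
eef_pos: [0.4336, -0.3356, 0.2753]
eef_rot: [0.002, 0.556, 0.831, -0.001]
wrist_force: [-0.2, -0.2, -1.4]
opening: 0.221
grasp_force: 58.5
```

Request:
send_rows --series '[[[0,0,0],[5,25,0],1],[[0,0,0],[17,65,0],1],[[0,0,0],[30,110,0],1],[[0,0,0],[43,160,0],1],[[0,0,0],[56,210,0],1],[[0,0,0],[69,260,0],1],[[0,0,0],[82,310,0],1],[[0,0,0],[95,355,0],1],[[0,0,0],[107,395,0],1],[[0,0,0],[113,420,0],1]]'

```text
time_s: 17.35
eef_pos: [0.5458, 0.0871, 0.2722]
eef_rot: [-0.001, 0.556, 0.832, -0.0]
wrist_force: [-0.5, -0.7, -0.1]
opening: 0.218
grasp_force: 58.6
```

Request:
send_rows --series '[[[0,0,0],[1,10,0],1],[[0,0,0],[2,15,0],1],[[0,0,0],[2,15,0],1],[[0,0,0],[2,15,0],1]]'

```text
time_s: 17.85
eef_pos: [0.548, 0.0991, 0.2728]
eef_rot: [0.0, 0.557, 0.831, -0.0]
wrist_force: [0.8, -0.8, -0.8]
opening: 0.22
grasp_force: 58.6
```

```bash
python3 - <<'E'
from h import *
np.set_printoptions(precision=4,suppress=True)
o=telemetry.get_obs(); print(o["time_s"],o["eef_pos"],o["eef_rot"],o["wrist_force"],o["opening"],o["grasp_force"])
cs={n:camera(n) for n in("top","scene","wrist")}
for n in cs: print(n,[(k,np.round(d["xyz"],4).tolist(),round(d["conf"],2)) for k in ("dot","bush","probe") for d in spotter.landmark_of(k,n)[:1]])
def crop(c,X,r,f=390):
  u,v=proj(c,X).astype(int); u=max(r,u);v=max(r,v); print(u-r,v-r); return cv2.resize(c["pixels"][v-r:v+r,u-r:u+r][:,:,::-1],(f,f),interpolation=cv2.INTER_CUBIC)
p=o["eef_pos"]
cv2.imwrite("pics/d8.png",np.hstack([crop(cs["scene"],[p[0],p[1],.14],50),crop(cs["wrist"],[p[0],p[1],.13],90)]))
s=cs["scene"]; print("tip proj",proj(s,[p[0],p[1],p[2]-.093]),"shoulder",proj(s,[p[0],p[1],p[2]-.008]),"bush",proj(s,[.548,.1,.086]))
E
```

```text
17.85 [0.548  0.0991 0.2728] [ 0.      0.5567  0.8307 -0.0001] [ 0.8371 -0.7642 -0.8166] 0.22034167339718835 58.60897958278656
top [('probe', [0.6093, -0.044, 0.0551], 0.69)]
scene [('dot', [0.5448, 0.0994, 0.0202], 0.56), ('bush', [0.5456, 0.0995, 0.0873], 0.77), ('probe', [0.5497, 0.1017, 0.1779], 0.52)]
wrist [('dot', [0.5464, 0.098, 0.0169], 0.8), ('bush', [0.549, 0.1008, 0.0884], 0.83), ('probe', [0.5499, 0.1012, 0.1829], 0.57)]
241 130
161 90
tip proj [292.9807 166.7101] shoulder [295.9929 134.9353] bush [290.3422 197.7174]
```

View pics/d8.png

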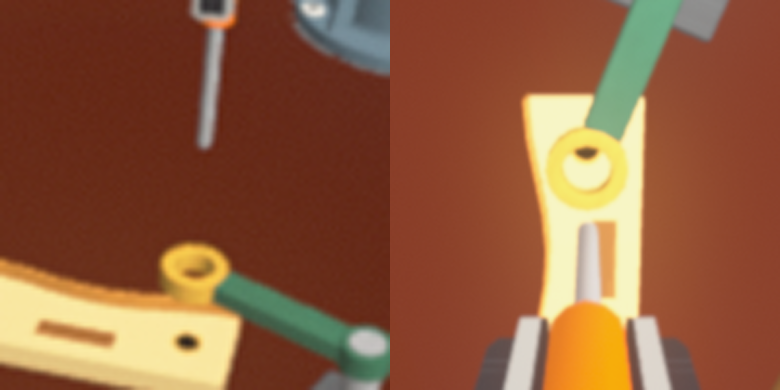

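The stem and the ring are laterally aligned in both views: in the scene crop the tip is at (205,148) and the ring at (195,268), and in the wrist crop both are at x≈587. I'll lower to just above the bush and re-check.

Request:
send_rows --series '[[[0,0,0],[0,0,-15],1],[[0,0,0],[0,0,-35],1],[[0,0,0],[0,0,-52],1],[[0,0,0],[0,0,-65],1],[[0,0,0],[0,0,-70],1],[[0,0,0],[0,0,-70],1],[[0,0,0],[0,0,-70],1]]'

```text
time_s: 19.32
eef_pos: [0.5486, 0.1, 0.2035]
eef_rot: [0.001, 0.556, 0.831, 0.0]
wrist_force: [-0.8, -0.3, -0.8]
opening: 0.217
grasp_force: 58.6
```

```bash
python3 - <<'E'
from h import *
np.set_printoptions(precision=4,suppress=True)
o=telemetry.get_obs(); print(o["time_s"],o["eef_pos"],o["wrist_force"],o["grasp_force"])
cs={n:camera(n) for n in("scene","wrist")}
for n in cs: print(n,[(k,np.round(d["xyz"],4).tolist(),round(d["conf"],2)) for k in ("dot","bush","probe") for d in spotter.landmark_of(k,n)[:1]])
def crop(c,X,r,f=390):
  u,v=proj(c,X).astype(int); print(u-r,v-r); return cv2.resize(c["pixels"][v-r:v+r,u-r:u+r][:,:,::-1],(f,f),interpolation=cv2.INTER_CUBIC)
p=o["eef_pos"]
cv2.imwrite("pics/d9.png",np.hstack([crop(cs["scene"],[p[0],p[1],.10],30),crop(cs["wrist"],[p[0],p[1],.10],45)]))
for n in cs: c=cs[n]; print(n,"tip",proj(c,[p[0],p[1],p[2]-.093]),"bush",proj(c,[.548,.1,.086]),"dot",proj(c,[.548,.1,.019]))
E
```

```text
19.325 [0.5486 0.1    0.2035] [-0.8218 -0.2557 -0.7842] 58.618274331092834
scene [('dot', [0.5461, 0.0995, 0.0202], 0.64), ('bush', [0.5461, 0.0994, 0.0872], 0.95), ('probe', [0.5488, 0.1027, 0.1065], 0.61)]
wrist [('dot', [0.5469, 0.0986, 0.0155], 0.71), ('bush', [0.5455, 0.1014, 0.0837], 0.78), ('probe', [0.55, 0.0983, 0.1125], 0.94)]
260 163
205 146
scene tip [290.9617 190.1339] bush [290.3422 197.7174] dot [288.452  217.5207]
wrist tip [250.9529 195.6856] bush [250.4015 187.0039] dot [250.5974 169.8664]
```

View pics/d9.png

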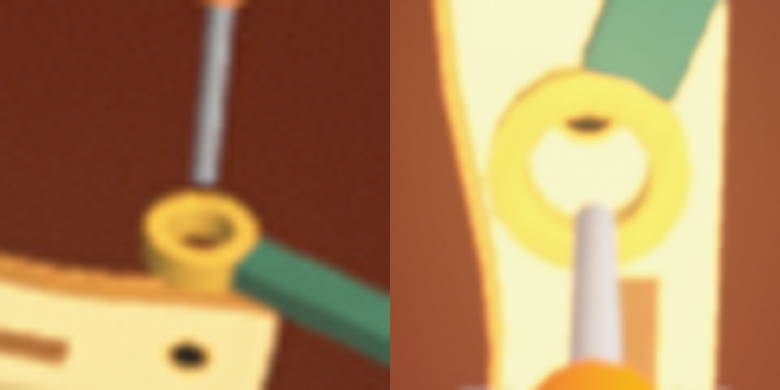

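The tip is about 2 mm behind the bore centre along the mould's length. I'll correct by (−1, +1.5) mm and lower smoothly to 10 mm above the dot (TCP z ≈ 0.122).

Request:
send_rows --series '[[[0,0,0],[-1,1.5,0],1],[[0,0,0],[-1,1.5,-5],1],[[0,0,0],[-1,1.5,-12],1],[[0,0,0],[-1,1.5,-20],1],[[0,0,0],[-1,1.5,-28],1],[[0,0,0],[-1,1.5,-35],1],[[0,0,0],[-1,1.5,-40],1],[[0,0,0],[-1,1.5,-40],1]]'

```text
time_s: 20.72
eef_pos: [0.5468, 0.1015, 0.1623]
eef_rot: [-0.0, 0.556, 0.831, -0.0]
wrist_force: [0.1, -0.0, 0.7]
opening: 0.219
grasp_force: 58.6
```

Request:
send_rows --series '[[[0,0,0],[0,0,-5],1],[[0,0,0],[0,0,-12],1],[[0,0,0],[0,0,-20],1],[[0,0,0],[0,0,-28],1],[[0,0,0],[0,0,-35],1],[[0,0,0],[0,0,-39],1],[[0,0,0],[0,0,-41],1],[[0,0,0],[0,0,-41],1],[[0,0,0],[0,0,-41],1]]'

```text
time_s: 21.85
eef_pos: [0.5473, 0.1015, 0.1221]
eef_rot: [0.0, 0.556, 0.831, 0.0]
wrist_force: [-0.9, 0.3, -0.9]
opening: 0.22
grasp_force: 58.6
```

```bash
python3 - <<'E'
from h import *
np.set_printoptions(precision=4,suppress=True)
o=telemetry.get_obs(); print(o["time_s"],o["eef_pos"],o["eef_rot"],o["wrist_force"],o["opening"],o["grasp_force"],o["dq"])
cs={n:camera(n) for n in("scene","wrist")}
p=o["eef_pos"]
def crop(c,X,r,f=390):
  u,v=proj(c,X).astype(int); print(u-r,v-r); return cv2.resize(c["pixels"][v-r:v+r,u-r:u+r][:,:,::-1],(f,f),interpolation=cv2.INTER_CUBIC)
cv2.imwrite("pics/d10.png",np.hstack([crop(cs["scene"],[p[0],p[1],.07],28),crop(cs["wrist"],[p[0],p[1],.09],55)]))
for n in cs: print(n,[(k,np.round(d["xyz"],4).tolist(),round(d["conf"],2)) for k in ("dot","bush","probe") for d in spotter.landmark_of(k,n)[:1]])
E
```

```text
21.85 [0.5473 0.1015 0.1221] [0.0002 0.5562 0.831  0.0001] [-0.8735  0.2657 -0.8647] 0.21975252719074775 58.61780047416687 [ 0.0009 -0.0021 -0.0005 -0.0004  0.0011  0.0013]
262 174
195 170
scene [('dot', [0.5419, 0.0976, 0.0202], 0.59), ('bush', [0.5427, 0.103, 0.0875], 0.67), ('probe', [0.5429, 0.1035, 0.0249], 0.44)]
wrist [('dot', [0.5466, 0.0974, 0.0154], 0.77), ('bush', [0.5465, 0.1028, 0.0837], 0.9), ('probe', [0.5511, 0.1015, 0.0306], 0.58)]
```

View pics/d10.png

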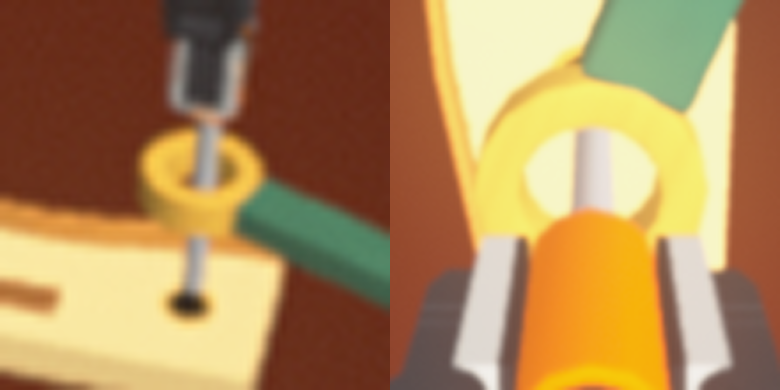

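In the scene crop the stem passes through the ring: stem x≈207, ring centre 202, so it is 1–2 mm off. The tip, at (193,291), hangs just above the dot at (188,305). The wrist crop shows the stem centred in the bore, with no contact force. Everything is well inside tolerance, so I'm handing in.

```bash
python3 -c "
from bench import ctrl
print(ctrl.hand_in())"
```

```text
the job is handed in; nothing more can be done
None
```

I handed the job in at about 22 s of the 61 s allowed; no verdict came back. The mould's dot sits within about 2 mm of the bush axis and the mould is released. The probe is held upright and still through the bore, its tip about 10 mm above the dot, with no sign of touching the bush or mould.

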